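# Fit up a weld test joint and dry-run the pass

### The arm

A 6-joint arm with a two-finger parallel gripper is mounted at the origin on a cart in front of the work surface, level with it; the furniture and walls round the work are solid. World frame = base frame: x ahead of the robot, y to its left, z up, the work surface at z = 0. Lengths are in m, angles in rad, forces in N, time in s.
With the tool pointing down it reaches from about 0.4 to 0.925 m from the base axis. Payload 12.5 kg.
Tool frame: the origin (TCP) lies at the very end of the fingers, on their centre line; the grasp point (between the pads) lies 19 mm behind it; z points along the fingers, y is the direction in which the jaws open and shut (so a half turn about z gives the same grasp; the last joint's range is limited). The gripper opens to 95 mm and grips with 3 to 60 N. Pads are 20 mm wide; open, the fingers measure 119 mm over their backs; the gripper's body (75 mm by 180 mm) begins 59 mm behind the grasp point.
Start: joints at [1.09, 0.491, 1.559, -0, 1.092, -0.106], TCP at [0.229, 0.582, 0.215] pointing down, gripper open.
Joint ranges: [-3.1, 3.1], [-0.84, 2.19], [0.05, 2.79], [-1.13, 4.28], [0.06, 2.93], [-2.69, 2.69]. Speed limits (rad/s): [2.22, 2.22, 2.79, 3.14, 3.14, 3.14].

### API

Orientations are given as [roll, pitch, yaw] about the fixed x, y, z axes, in that order (R = Rz(yaw) Ry(pitch) Rx(roll)).
In Python, from station import observe, camera, hand_in gives the robot as it stands. The module is installed in compiled form; this text tells all that it offers.
- The arm moves only by the shell command python3 -m inch 'ROWS' [OPENING] [FORCE]. ROWS is JSON, a list of rows, each an object with "travel": the shift along the tool's x, y, z in units of 50 mm (1.0 is 50 mm), a list of three; "rotation": the turn, a rotation vector about the tool's x, y, z in units of 5 degrees (1.0 is 5 degrees), a list of three. A call has 1 to 8 rows; each row shifts and turns the commanded pose from where the row before left it, along the tool's axes as they then stand; what a row does not reach is not made up. A row lasts 1/10 s, in which the tool goes at most 50 mm and 8.59 degrees, less where a joint would pass 70% of its speed; a pose out of reach is approached as far as the arm can. A call is refused whole if a number of a shift passes 1 or a number of a turn 1, either way. A call with a gripper value outside its range is refused whole. OPENING is the gripper's target within -1 to 1 (fully open at 1, half-way at 0, shut at -1), set as the call begins (- or left out, the last holds). The fingers move at their own pace and stop on an object; FORCE is the grip in N (left out, the last holds). Time passes only in rows, so rows that do not move let the fingers close. It gives the time, the measured TCP pose, the force and the opening at its end, in the units of the state.
- observe(): the state, without advancing time (a new reading comes with each control period).
- camera(name): name is "side" or "top" or "wrist"; returns a dict with "pixels" (400x640x3 uint8, red, green, blue), "K" (3x3 intrinsics, pixels), "pose" (4x4, takes a point from camera to world coordinates). Camera axes: x right, y up, looking along -z (the intrinsics and any distortion apply to the point x, -y, -z); pixel columns grow to the right and rows downward; lengths in m; the calibration is good to about 2 mm. A picture is of the moment at which its call begins. There is no depth.
- hand_in(): hands the job in, once; it reports no verdict.
The state is a dict: "time_s": time; "joints": joint angles; "qd": joint speeds; "joint_torque": joint torques, N m; "ee_pos": TCP position; "tcp_rot": TCP orientation; "force": force on the tool from outside, world axes, zero at the start; "moment": the same for the moment, N m; "opening": opening from 0.0 (shut) to 1.0 (fully open).
Only numpy, scipy, OpenCV 4.12 (cv2) and the standard library are available. Lean on these libraries where they do the work, as an engineer would, in place of code of your own. Each camera call takes 0.05 s, during which the arm holds its last target.

### The job

Get this aluminium butt joint ready to weld, using only the fingertips and lifting nothing: push the loose plate home so its bevelled edge butts tight against the fixed plate all along, then swing the blue hold-down arm over it as far as its stop. Then make one dry run of the weld: starting at the joint's end on the hold-down's side, move the fingertips along the joint line to the other end, about 1 cm above it, and come away. Never touch the fixed plate or the bright cleaned edges of the joint, and do not disturb the gas cup, marker and electrode box beside the jig.

Things in the scene. Friction and masses are not known exactly. Their poses are not given: they have to be found in the camera images.
- jig: grey steel welding jig fixed to the bench; base x -95 to 105, y -105 to 105 mm, top 12 mm above the bench, an ear for the hold-down to y = -144 mm. Origin: on the bench under the middle of the joint line. x: across the joint, from the loose plate (robot's side, x < 0) to the fixed plate; y: along the joint, away from the hold-down; z up. Guides 7 mm high at both ends of the loose plate
- notch (a point): middle of the 80 mm wide notch in the base's front edge, at bench height, at x = -75 mm of the jig. The notch spans y -40 to 40 mm, runs back to x = -55 mm and is open down to the bench, so that a finger can follow the loose plate's edge home
- fixed_plate: aluminium plate 90 mm x 180 mm x 10 mm, strapped to the jig, x 0 to 90 mm of the jig, top 22 mm above the bench; not to be touched. Two strap clamps on it begin 54 mm from the joint and rise to 44 mm above the bench
- loose_plate: loose aluminium plate 90 mm (x) x 180 mm (y) x 10 mm, about 0.45 kg, lying on the jig base between the side guides (2 mm clear at each end), drawn back 12 to 30 mm from the fixed plate. Origin: centre of its underside, 12 mm above the bench; bevelled edge at x = +45 mm, plain edge facing the robot at x = -45 mm. It slides at 2 to 5 N, starting at up to 8 N; home, its origin is at x = -45 mm of the jig
- loose_edge: the bright cleaned strip of the loose plate, the last 20 mm before the joint with the bevel; same frame as the loose plate; not to be touched
- push_edge (a point): middle of the loose plate's plain edge, which faces the robot, 17 mm above the bench: push here along the jig's +x
- root_right (a point): end of the loose plate's bevelled edge on the hold-down's side, at the bottom; home when it is at x = 0 of the jig
- root_left (a point): other end of the same edge
- hold_down (a joint): angle of the blue hold-down arm about its upright pivot, rad: 0 = over the loose plate, at its stop (points along the jig's +y); grows anticlockwise from above, 1.57 = points to the jig's -x, off the plate; starts at 1.15 to 1.6. Stiff (0.1 N m), stays where left. Bar 20 mm wide, 34 to 46 mm above the bench; its foot passes 2 mm over the plate
- screw_knob (a point): middle of the black clamp-screw knob near the end of the hold-down arm, 80 mm from the pivot, 24 mm in diameter, 50 to 68 mm above the bench; push the arm by the side of this knob and bar
- hold_down_pivot (a point): pivot axis of the hold-down arm, 40 mm above the bench; fixed in the jig at x = -60, y = -122 mm
- seam_start (a point): end of the joint line on the hold-down's side, at the plates' top, 22 mm above the bench; the dry run starts here
- seam_end (a point): other end of the joint line, 180 mm on along the jig's +y, same height; the dry run ends here
- gas_cup_1: orange ceramic gas cup 23 mm across, 42 mm tall, standing left of the jig; leave alone
- marker_1: paint marker 128 mm long, 18 mm thick, lying left of the jig; leave alone
- tungsten_box: red and white electrode box 165 x 32 x 17 mm lying right of the jig; leave alone
Things that resemble listed ones, but are neither listed nor needed, are in the scene too. There is more than one size of the loose_plate; the one meant has the size given above.

How it is judged:
On the way, in this order (a step that is already met when the one before it is completed fails the run):
1. the loose plate has been pushed fully home against the fixed plate along the whole joint (x of each of root_left, root_right in the frame of jig above -0.0025 m and z of loose_plate in the frame of jig below 0.0145 m), for 0.3 s.
2. the hold-down arm has been swung over the loose plate to its stop (all of step 1 and value of joint hold_down below 0.1 rad), for 0.3 s.
3. dry run: fingertips over the joint, 10 mm from its hold-down end (all of step 2 and x of the grasp point in the frame of jig between -0.01 and 0.01 m and y of the grasp point in the frame of jig between -0.089 and -0.071 m and z of the grasp point in the frame of jig between 0.04 and 0.068 m), for 0.05 s.
4. dry run: fingertips over the joint, 42 mm from its hold-down end (all of step 2 and x of the grasp point in the frame of jig between -0.01 and 0.01 m and y of the grasp point in the frame of jig between -0.057 and -0.039 m and z of the grasp point in the frame of jig between 0.04 and 0.068 m), for 0.05 s.
5. dry run: fingertips over the joint, 74 mm from its hold-down end (all of step 2 and x of the grasp point in the frame of jig between -0.01 and 0.01 m and y of the grasp point in the frame of jig between -0.025 and -0.007 m and z of the grasp point in the frame of jig between 0.04 and 0.068 m), for 0.05 s.
6. dry run: fingertips over the joint, 106 mm from its hold-down end (all of step 2 and x of the grasp point in the frame of jig between -0.01 and 0.01 m and y of the grasp point in the frame of jig between 0.007 and 0.025 m and z of the grasp point in the frame of jig between 0.04 and 0.068 m), for 0.05 s.
7. dry run: fingertips over the joint, 138 mm from its hold-down end (all of step 2 and x of the grasp point in the frame of jig between -0.01 and 0.01 m and y of the grasp point in the frame of jig between 0.039 and 0.057 m and z of the grasp point in the frame of jig between 0.04 and 0.068 m), for 0.05 s.
8. dry run: fingertips over the joint, 170 mm from its hold-down end (all of step 2 and x of the grasp point in the frame of jig between -0.01 and 0.01 m and y of the grasp point in the frame of jig between 0.071 and 0.089 m and z of the grasp point in the frame of jig between 0.04 and 0.068 m), for 0.05 s.
At the end, for the whole second after the job is handed in: Loose plate flat in the jig, both ends of its bevelled edge within 2.5 mm of the fixed plate; hold-down within 0.10 rad of its stop; at rest; bystanders within 20 mm of their starts. The dry run went along the joint in order, within 10 mm sideways and about 25 mm above it (all of step 2 and linear speed of loose_plate below 0.01 m/s and distance of each of gas_cup_1, marker_1, tungsten_box from where it was at the start of the episode below 0.02 m); the robot touches nothing.
It fails at once if the loose plate is lifted more than 5 mm or tipped (z of loose_plate in the frame of jig above 0.017 m or angle between loose_plate's own z axis and vertical above 0.1 rad).
It fails at once if the fingers touch the fixed plate or the cleaned edge of the loose plate (contact force between the fingers and fixed_plate above 1 N or contact force between the fingers and loose_edge above 1 N).
It fails at once if the gas cup, marker or electrode box is knocked away or lifted (distance of any of gas_cup_1, marker_1, tungsten_box from where it was at the start of the episode above 0.03 m).
It also fails if it takes over 67 s, if anything falls off the work surface, if the arm or the gripper's body presses on something with over 40 N, if the wrist force passes 120 N, or if a joint passes its speed limit or range.

## Working session

There is one attempt and no reset: what is moved stays moved. The work goes in short steps, Python scripts to look and compute and a shell command to move; the robot and the scene stay as the last step left them, time stands still between calls to the robot, and variables do not carry over. Pictures are saved under pics/ and viewed, and the job is handed in when it is done.

```bash
mkdir -p pics; ls
python3 - <<'E'
from station import observe, camera
import cv2
s=observe(); print(s)
for n in ["side","top","wrist"]:
    c=camera(n); cv2.imwrite(f"pics/{n}0.png",c["pixels"][:,:,::-1]); print(n,c["K"],c["pose"],c.keys())
E
```

```text
pics
{'time_s': 0.0, 'joints': array([ 1.09041343e+00,  4.91586416e-01,  1.55944531e+00,  1.64365751e-05,
        1.09166351e+00, -1.05603523e-01]), 'qd': array([ 1.41675362e-03, -4.19987933e-05, -3.05340883e-04, -1.52905318e-05,
        1.61907973e-03,  7.62797653e-04]), 'joint_torque': array([ 7.44298977e-04, -6.12640285e+01, -2.58183932e+01,  6.92708208e-02,
        4.81532549e-02, -7.19818786e-05]), 'ee_pos': array([0.22866175, 0.58142051, 0.21404648]), 'tcp_rot': array([-3.14049775e+00, -1.30716491e-04,  2.76680562e+00]), 'force': array([-0.15540024, -0.14780204,  0.41709866]), 'moment': array([ 0.0002933 , -0.01025118,  0.02648518]), 'opening': 1.0025885832932961}
side [[490.98478264   0.         318.86126018]
 [  0.         490.98478264 200.28414287]
 [  0.           0.           1.        ]] [[-0.99259209  0.04750677 -0.11182147  0.47674726]
 [-0.11908197 -0.5629241   0.81788504  0.76739125]
 [-0.02409193  0.82514215  0.56441121  0.61570627]
 [ 0.          0.          0.          1.        ]] dict_keys(['pixels', 'K', 'pose'])
top [[507.80927228   0.         314.72291909]
 [  0.         507.80927228 199.00518439]
 [  0.           0.           1.        ]] [[ 0.00676854  0.99596118 -0.08952938  0.50462209]
 [-0.99981713  0.00834163  0.01720812 -0.01153415]
 [ 0.01788544  0.08939654  0.99583551  1.08194566]
 [ 0.          0.          0.          1.        ]] dict_keys(['pixels', 'K', 'pose'])
wrist [[312.91014672   0.         316.09240942]
 [  0.         312.91014672 201.19669671]
 [  0.           0.           1.        ]] [[ 0.36571406 -0.8984855  -0.24285188  0.1602533 ]
 [ 0.93072466  0.35242837  0.09770286  0.60828413]
 [-0.00219671 -0.26175955  0.96513062  0.38513865]
 [ 0.          0.          0.          1.        ]] dict_keys(['pixels', 'K', 'pose'])
```

View pics/top0.png

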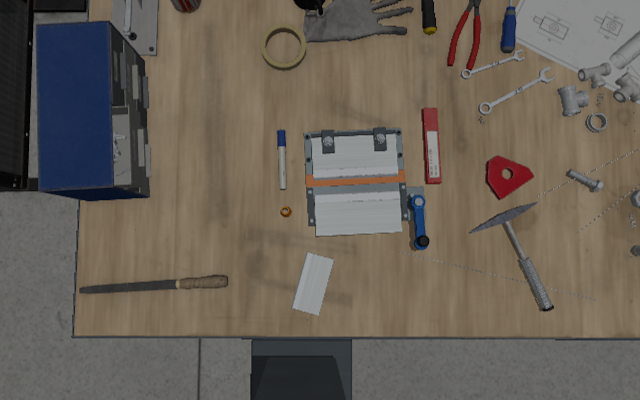

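View pics/side0.png

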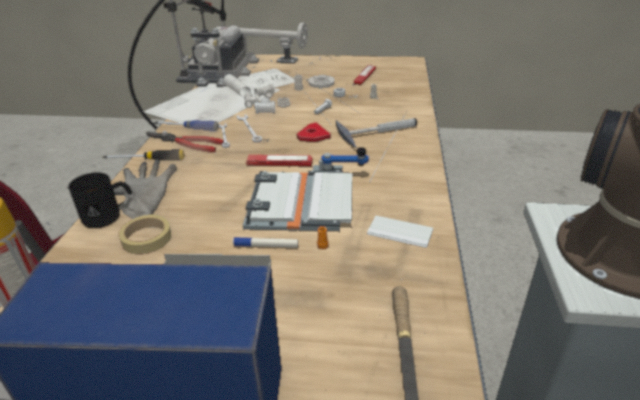

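View pics/wrist0.png

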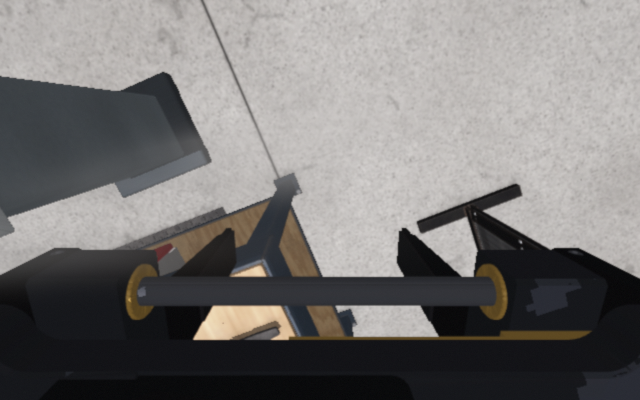

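The top view shows the jig at about (355,182). There are two candidates for the loose plate: the plate inside the jig at (358,212), and a narrower plate on the open bench at (313,283). By its size and position the one in the jig is meant. The hold-down is blue, with its pivot near (418,197) and its knob at (421,241). The cup is at (286,211), the marker at (282,160) and the box at (432,146).

Run:
```python
import cv2
a=cv2.imread("pics/top0.png")[115:260,265:455]
cv2.imwrite("pics/top0c.png",cv2.resize(a,None,fx=4,fy=4,interpolation=cv2.INTER_CUBIC))
a=cv2.imread("pics/side0.png")[140:260,220:400]
cv2.imwrite("pics/side0c.png",cv2.resize(a,None,fx=4,fy=4,interpolation=cv2.INTER_CUBIC))
```

```text
(no output)
```

View pics/top0c.png

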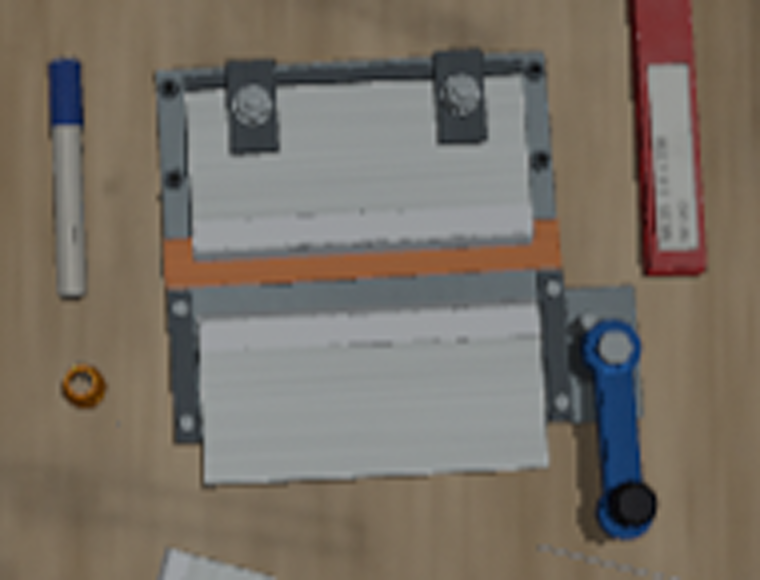

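View pics/side0c.png

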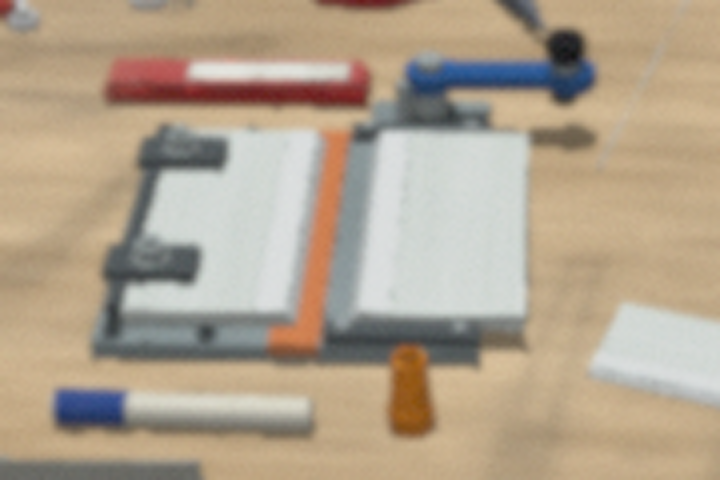

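```bash
cat > h.py <<'E'
import numpy as np
def cast(c,uv,z):
    K,P=np.array(c["K"]),np.array(c["pose"])
    d=np.linalg.inv(K)@np.array([uv[0],uv[1],1.0]); d=np.array([d[0],-d[1],-d[2]])
    w=P[:3,:3]@d; o=P[:3,3]; return o+w*(z-o[2])/w[2]
def proj(c,p):
    K,P=np.array(c["K"]),np.array(c["pose"])
    q=P[:3,:3].T@(np.array(p)-P[:3,3]); q=K@np.array([q[0],-q[1],-q[2]]); return q[:2]/q[2]
def rigid(J,W):  # W = R(th) J + t
    J=np.array(J);W=np.array(W)[:,:2];jm,wm=J.mean(0),W.mean(0);A=J-jm;B=W-wm
    th=np.arctan2((A[:,0]*B[:,1]-A[:,1]*B[:,0]).sum(),(A*B).sum())
    R=np.array([[np.cos(th),-np.sin(th)],[np.sin(th),np.cos(th)]]); t=wm-R@jm
    return th,t,(W-(J@R.T+t))
E
python3 - <<'E'
from h import *
from station import camera
c=camera("top")
T=lambda x,y,z:cast(c,(265+x/4-.375,115+y/4-.375),z)
pts=[((.105,.105),(155,72),.012),((.105,-.105),(546,52),.012),((-.095,.105),(175,443),.019),
((-.060,-.122),(614,348),.05)]
W=[T(*p[1],p[2]) for p in pts]
th,t,r=rigid([p[0] for p in pts],W)
print("th",np.degrees(th),t,(r*1000).round(1))
R=np.array([[np.cos(th),-np.sin(th)],[np.sin(th),np.cos(th)]])
jig=lambda w:(R.T@(w[:2]-t)*1000).round(1)
for n,p,z in [("lp frontL",(206,487),.022),("lp frontR",(548,465),.022),("lp backL",(200,320),.022),("lp backR",(537,303),.022),
 ("fx L",(194,250),.022),("fx R",(532,238),.022),("fxfarL",(186,92),.022),("fxfarR",(523,73),.022),("knob",(633,504),.068),("pivot",(614,348),.05),("cup top",(84,385),.042),("boxnear",(675,272),.017),("marker near",(70,296),.009),("orangeL top",(164,240),.012),("orangeL bot",(165,288),.012)]:
    w=T(*p,z); print(n,w.round(4),jig(w))
s=camera("side"); S=lambda x,y,z:cast(s,(220+x/4-.375,140+y/4-.375),z)
print("side:")
for n,p,z in [("base far left",(93,355),.0),("lp frontL",(524,318),.022),("lp frontR",(528,133),.022),("knob",(566,38),.068),("pivot",(428,62),.05)]:
    w=S(*p,z); print(n,w.round(4),jig(w))
E
```

```text
th 3.52805990650791 [ 0.64554721 -0.11600491] [[-0.7 -0. ]
 [-0.4 -0.4]
 [ 0.4  0.1]
 [ 0.6  0.4]]
lp frontL [ 0.5218 -0.0333  0.022 ] [-118.4   90.2]
lp frontR [ 0.5345 -0.212   0.022 ] [-116.7  -89. ]
lp backL [ 0.6091 -0.0296  0.022 ] [-31.   88.5]
lp backR [ 0.6196 -0.2069  0.022 ] [-31.5 -89.2]
fx L [ 0.6461 -0.0262  0.022 ] [ 6.1 89.6]
fx R [ 0.6541 -0.2046  0.022 ] [  3.1 -88.9]
fxfarL [ 0.7304 -0.0213  0.022 ] [90.5 89.3]
fxfarR [ 0.7426 -0.2005  0.022 ] [ 91.6 -90.3]
knob [ 0.5141 -0.2457  0.068 ] [-139.2 -121.4]
pivot [ 0.5938 -0.2411  0.05  ] [ -59.4 -121.7]
cup top [0.5732 0.03   0.042 ] [-63.2 150.2]
boxnear [ 0.6374 -0.2814  0.017 ] [ -18.4 -164.6]
marker near [0.6226 0.0393 0.009 ] [-13.3 156.4]
orangeL top [ 0.6526 -0.0103  0.012 ] [ 13.6 105. ]
orangeL bot [ 0.627  -0.0111  0.012 ] [-12.1 105.9]
side:
base far left [ 0.7428 -0.0097  0.    ] [103.7 100.1]
lp frontL [ 0.5222 -0.0313  0.022 ] [-117.9   92.1]
lp frontR [ 0.5318 -0.2115  0.022 ] [-119.4  -88.3]
knob [ 0.5125 -0.2434  0.068 ] [-140.7 -119. ]
pivot [ 0.593  -0.2411  0.05  ] [ -60.1 -121.6]
```

Measured: the jig origin is at (0.6455, -0.116) with a yaw of 3.5°, and the residuals are under 1 mm. The loose plate is drawn back about 28 mm and the hold-down stands at about 1.57 rad. Two-view checks agree within 2 mm. The sizes fit too: 178 mm along the joint and 88 mm across gives the 180 x 90 plate, so this is the right one. I'll set the tool yaw to 183.5° first.

```bash
python3 -m inch '[{"travel":[0,0,0],"rotation":[0,0,-1]},{"travel":[0,0,0],"rotation":[0,0,-1]},{"travel":[0,0,0],"rotation":[0,0,-1]},{"travel":[0,0,0],"rotation":[0,0,-1]},{"travel":[0,0,0],"rotation":[0,0,-1]}]' -0.16 20
cat >> h.py <<'E'
TH=np.radians(3.53); TJ=np.array([.6455,-.1160]); RJ=np.array([[np.cos(TH),-np.sin(TH)],[np.sin(TH),np.cos(TH)]])
def tojig(p): p=np.array(p); return np.r_[RJ.T@(p[:2]-TJ),p[2]]
def toworld(p): p=np.array(p); return np.r_[RJ@p[:2]+TJ,p[2]]
def state():
    from station import observe
    s=observe(); print("t",round(s["time_s"],2),"jig mm",(tojig(s["ee_pos"])*1000).round(1),"world",s["ee_pos"].round(4),"rpy",np.degrees(s["tcp_rot"]).round(2),"F",np.array(s["force"]).round(1),"op",round(s["opening"],3),"q",s["joints"].round(2)); return s
def go(target):  # target in jig coordinates, m -> units along tool axes
    from scipy.spatial.transform import Rotation as Ro
    s=state(); R=Ro.from_euler("xyz",s["tcp_rot"]).as_matrix()
    print("units",(R.T@(toworld(target)-s["ee_pos"])/.05).round(2), "yaw err to 183.53 deg",round((183.53-np.degrees(s["tcp_rot"][2])+180)%360-180,2))
E
python3 -c "
from h import *
go([-.155,0,.2])
from station import camera
"
```

```text
time_s: 0.75
ee_pos: [0.2288, 0.5816, 0.2145]
tcp_rot: [-3.141, -0.0, -3.076]
force: [-0.6, 0.8, 0.3]
opening: 0.635
t 0.75 jig mm [-373.   721.9  214.5] world [0.2288 0.5816 0.2145] rpy [-1.7999e+02 -1.0000e-02 -1.7627e+02] F [-0.6  0.8  0.3] op 0.635 q [ 1.09  0.49  1.56 -0.    1.09 -0.55]
units [ -4.31 -14.45   0.29] yaw err to 183.53 deg -0.2
```

```bash
R='{"travel":[-0.35,-0.8,0],"rotation":[0,0,0]}'; python3 -m inch '[{"travel":[-0.35,-0.8,0],"rotation":[0,0,0]},{"travel":[-0.35,-0.8,0],"rotation":[0,0,0]},{"travel":[-0.35,-0.8,0],"rotation":[0,0,0]},{"travel":[-0.35,-0.8,0],"rotation":[0,0,0]},{"travel":[-0.35,-0.8,0],"rotation":[0,0,0]},{"travel":[-0.35,-0.8,0],"rotation":[0,0,0]},{"travel":[-0.35,-0.8,0],"rotation":[0,0,0]},{"travel":[-0.35,-0.8,0],"rotation":[0,0,0]}]'
python3 -c "
from h import *
go([-.155,0,.2])"
```

```text
time_s: 1.55
ee_pos: [0.3887, 0.2693, 0.2148]
tcp_rot: [3.141, 0.0, -3.08]
force: [0.6, 0.3, -0.1]
opening: 0.422
t 1.55 jig mm [-232.6  400.4  214.8] world [0.3887 0.2693 0.2148] rpy [ 1.7999e+02  2.0000e-02 -1.7646e+02] F [ 0.6  0.3 -0.1] op 0.422 q [ 0.47  0.28  1.92  0.    0.95 -1.17]
units [-1.55 -8.01  0.29] yaw err to 183.53 deg -0.01
```

```bash
python3 -m inch '[{"travel":[-0.2,-0.9,0],"rotation":[0,0,0]},{"travel":[-0.2,-0.9,0],"rotation":[0,0,0]},{"travel":[-0.2,-0.9,0],"rotation":[0,0,0]},{"travel":[-0.2,-0.9,0],"rotation":[0,0,0]},{"travel":[-0.2,-0.9,0],"rotation":[0,0,0]},{"travel":[-0.2,-0.9,0],"rotation":[0,0,0]},{"travel":[-0.2,-0.9,0.1],"rotation":[0,0,0]},{"travel":[-0.1,-0.9,0.1],"rotation":[0,0,0]}]'
python3 -c "
from h import *
go([-.155,0,.1])
from station import camera
import cv2
c=camera('wrist'); cv2.imwrite('pics/w1.png',c['pixels'][:,:,::-1])
c=camera('top'); cv2.imwrite('pics/t1.png',c['pixels'][:,:,::-1])
"
```

```text
time_s: 2.35
ee_pos: [0.4857, -0.0859, 0.2047]
tcp_rot: [-3.141, 0.001, -3.08]
force: [0.4, 0.7, 0.0]
opening: 0.42
t 2.35 jig mm [-157.6   39.9  204.7] world [ 0.4857 -0.0859  0.2047] rpy [-1.7999e+02  5.0000e-02 -1.7648e+02] F [0.4 0.7 0. ] op 0.42 q [-0.31  0.32  1.89  0.    0.94 -1.94]
units [-0.05 -0.8   2.09] yaw err to 183.53 deg 0.01
```

View pics/w1.png

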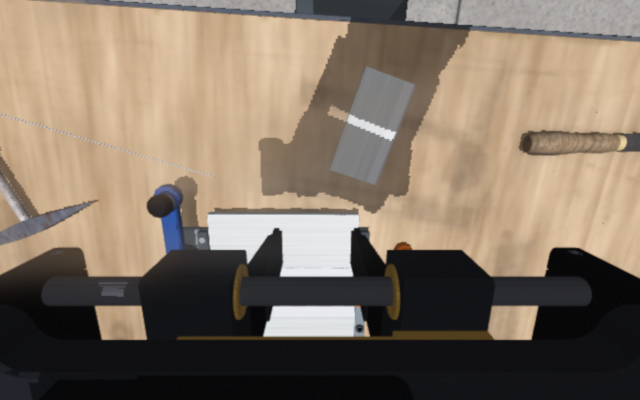

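The wrist view has the robot's side at the top. The loose plate's plain edge is at row 212 (columns 208 to 358), the knob is at (163,202), and the spare plate at (370,125) is well clear. Next I centre over the notch and descend.

```bash
python3 - <<'E'
from h import *
from station import camera
c=camera("wrist")
for uv,z in [((209,212),.022),((357,212),.022),((163,202),.068)]: print((tojig(cast(c,uv,z))*1000).round(1))
E
python3 -m inch '[{"travel":[-0.05,-0.4,0.3],"rotation":[0,0,0]},{"travel":[0,-0.4,0.4],"rotation":[0,0,0]},{"travel":[0,0,0.7],"rotation":[0,0,0]},{"travel":[0,0,0.7],"rotation":[0,0,0]},{"travel":[0,0,0],"rotation":[0,0,0]}]'
python3 -c "
from h import *
go([-.150,0,.008])"
```

```text
[-123.   -89.5   22. ]
[-122.4   85.1   22. ]
[-147.9 -118.8   68. ]
time_s: 3.0
ee_pos: [0.4883, -0.122, 0.0967]
tcp_rot: [3.139, -0.006, -3.079]
force: [-0.8, 0.5, 0.0]
opening: 0.416
t 3.0 jig mm [-157.2    3.6   96.7] world [ 0.4883 -0.122   0.0967] rpy [ 179.83   -0.33 -176.43] F [-0.8  0.5  0. ] op 0.416 q [-0.38  0.49  1.97  0.    0.69 -2.01]
units [-0.15 -0.08  1.77] yaw err to 183.53 deg -0.04
```

```bash
python3 -m inch '[{"travel":[0,0,0.5],"rotation":[0,0,0]},{"travel":[0,0,0.5],"rotation":[0,0,0]},{"travel":[0,0,0.4],"rotation":[0,0,0]},{"travel":[0,0,0.25],"rotation":[0,0,0]},{"travel":[0,0,0],"rotation":[0,0,0]},{"travel":[0,0,0],"rotation":[0,0,0]}]'
python3 -c "
from h import *
go([-.130,0,.008])
from station import camera
import cv2
c=camera('side'); cv2.imwrite('pics/s2.png',cv2.resize(c['pixels'][120:280,200:440,::-1],None,fx=3,fy=3,interpolation=cv2.INTER_CUBIC))
c=camera('wrist'); cv2.imwrite('pics/w2.png',c['pixels'][:,:,::-1])
"
```

```text
time_s: 3.6
ee_pos: [0.4907, -0.1235, 0.0182]
tcp_rot: [-3.141, 0.001, -3.08]
force: [-0.1, -0.8, 0.1]
opening: 0.42
t 3.6 jig mm [-155.     2.1   18.2] world [ 0.4907 -0.1235  0.0182] rpy [-1.7998e+02  5.0000e-02 -1.7645e+02] F [-0.1 -0.8  0.1] op 0.42 q [-0.38  0.63  2.02  0.    0.49 -2.01]
units [-0.5  -0.04  0.2 ] yaw err to 183.53 deg -0.02
```

View pics/s2.png

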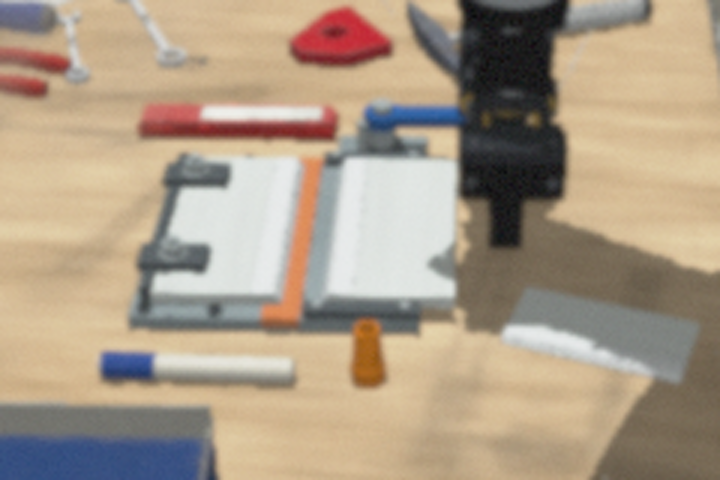

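View pics/w2.png

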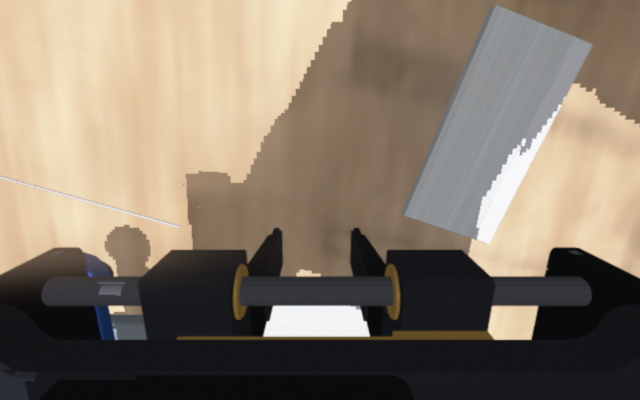

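Both views show the fingers in front of the plate's plain edge and clear of everything. Next I lower the tips to about 8 mm and make contact slowly.

```bash
python3 -m inch '[{"travel":[0,-0.04,0.1],"rotation":[0,0,0]},{"travel":[-0.2,0,0.1],"rotation":[0,0,0]},{"travel":[-0.2,0,0],"rotation":[0,0,0]},{"travel":[-0.1,0,0],"rotation":[0,0,0]},{"travel":[-0.06,0,0],"rotation":[0,0,0]},{"travel":[-0.06,0,0],"rotation":[0,0,0]},{"travel":[-0.06,0,0],"rotation":[0,0,0]},{"travel":[-0.06,0,0],"rotation":[0,0,0]}]'
python3 -c "
from h import *
go([-.1,0,.008])"
```

```text
time_s: 4.5
ee_pos: [0.5273, -0.1233, 0.007]
tcp_rot: [3.141, -0.0, -3.08]
force: [-2.3, -1.1, -1.5]
opening: 0.419
t 4.5 jig mm [-118.4    0.     7. ] world [ 0.5273 -0.1233  0.007 ] rpy [ 1.7999e+02 -1.0000e-02 -1.7648e+02] F [-2.3 -1.1 -1.5] op 0.419 q [-0.35  0.67  1.94  0.    0.53 -1.98]
units [-0.37 -0.   -0.02] yaw err to 183.53 deg 0.01
```

```bash
python3 -m inch '[{"travel":[-0.06,0,-0.02],"rotation":[0,0,0]},{"travel":[-0.06,0,0],"rotation":[0,0,0]},{"travel":[-0.06,0,0],"rotation":[0,0,0]},{"travel":[-0.06,0,0],"rotation":[0,0,0]},{"travel":[-0.04,0,0],"rotation":[0,0,0]}]'
python3 -c "
from h import *
go([-.1,0,.008])
from station import camera
import cv2
c=camera('top'); cv2.imwrite('pics/t3.png',cv2.resize(c['pixels'][115:260,265:455,::-1],None,fx=4,fy=4,interpolation=cv2.INTER_CUBIC))
c=camera('side'); cv2.imwrite('pics/s3.png',cv2.resize(c['pixels'][140:260,220:400,::-1],None,fx=4,fy=4,interpolation=cv2.INTER_CUBIC))
"
```

```text
time_s: 5.0
ee_pos: [0.5414, -0.1225, 0.0082]
tcp_rot: [3.141, -0.0, -3.08]
force: [-4.5, -0.3, 2.0]
opening: 0.419
t 5.0 jig mm [-104.3   -0.     8.2] world [ 0.5414 -0.1225  0.0082] rpy [ 179.99   -0.   -176.47] F [-4.5 -0.3  2. ] op 0.419 q [-0.34  0.68  1.9   0.    0.56 -1.97]
units [-0.09  0.    0.  ] yaw err to 183.53 deg 0.0
```

View pics/s3.png

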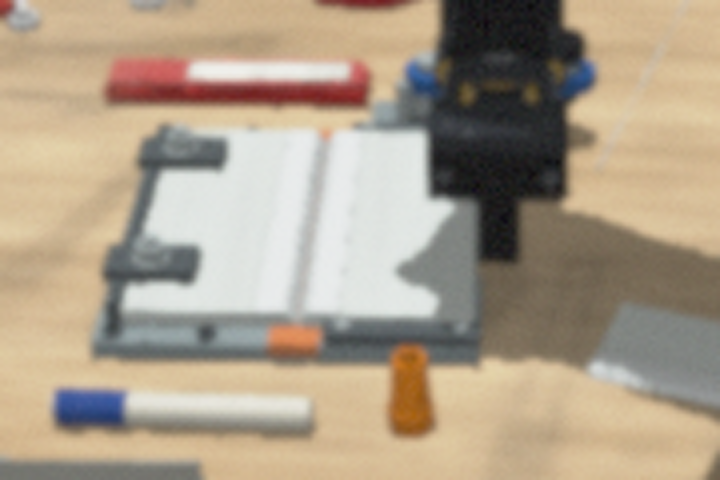

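View pics/t3.png

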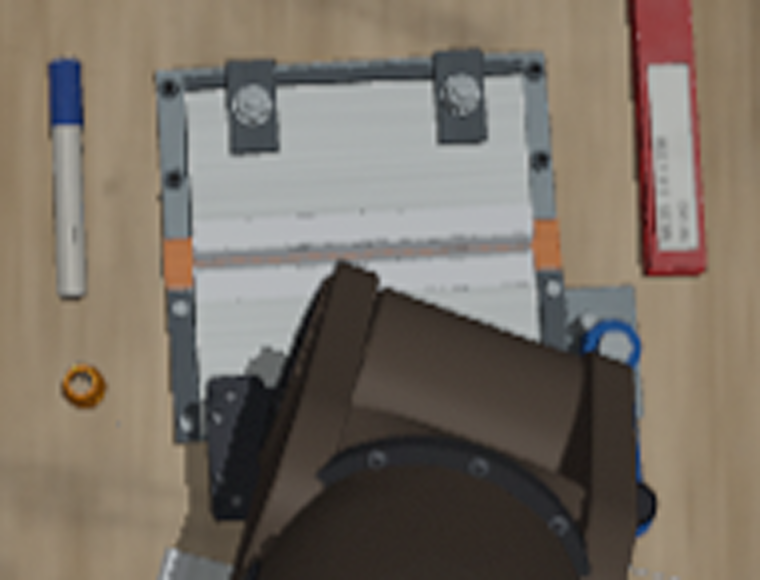

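The pictures show the gap closing evenly, with a thin orange sliver still visible along the joint. I'll push on gently until the force climbs.

```bash
python3 -m inch '[{"travel":[-0.04,0,0],"rotation":[0,0,0]},{"travel":[-0.03,0,0],"rotation":[0,0,0]},{"travel":[0,0,0],"rotation":[0,0,0]}]'
python3 -m inch '[{"travel":[-0.02,0,0],"rotation":[0,0,0]},{"travel":[-0.02,0,0],"rotation":[0,0,0]},{"travel":[0,0,0],"rotation":[0,0,0]}]'
python3 -c "
from h import *
state()"
```

```text
time_s: 5.4
ee_pos: [0.5428, -0.1223, 0.0081]
tcp_rot: [3.141, -0.004, -3.08]
force: [-12.6, -3.1, 8.9]
opening: 0.421
time_s: 5.7
ee_pos: [0.5429, -0.1222, 0.0082]
tcp_rot: [3.14, -0.008, -3.08]
force: [-22.3, -7.9, 15.0]
opening: 0.417
t 5.7 jig mm [-1.028e+02  1.000e-01  8.200e+00] world [ 0.5429 -0.1222  0.0082] rpy [ 179.89   -0.45 -176.46] F [-22.3  -7.9  15. ] op 0.417 q [-0.34  0.69  1.89 -0.    0.57 -1.97]
```

```bash
python3 -m inch '[{"travel":[0.1,0,0],"rotation":[0,0,0]},{"travel":[0.3,0,0],"rotation":[0,0,0]},{"travel":[0.5,0,-0.1],"rotation":[0,0,0]},{"travel":[0.4,0,-0.8],"rotation":[0,0,0]},{"travel":[0.2,0,-1],"rotation":[0,0,0]},{"travel":[0,0.5,-1],"rotation":[0,0,0]},{"travel":[0,0.5,-0.5],"rotation":[0,0,0]},{"travel":[0,0,0],"rotation":[0,0,0]}]' 
python3 -c "
from h import *
state()
from station import camera
import cv2
c=camera('top'); cv2.imwrite('pics/t4.png',cv2.resize(c['pixels'][115:260,265:455,::-1],None,fx=4,fy=4,interpolation=cv2.INTER_CUBIC))
c=camera('side'); cv2.imwrite('pics/s4.png',cv2.resize(c['pixels'][160:240,230:350,::-1],None,fx=6,fy=6,interpolation=cv2.INTER_CUBIC))
"
```

```text
time_s: 6.5
ee_pos: [0.4706, -0.0782, 0.1754]
tcp_rot: [-3.139, 0.007, -3.078]
force: [-0.2, 0.9, -0.6]
opening: 0.422
t 6.5 jig mm [-172.3   48.5  175.4] world [ 0.4706 -0.0782  0.1754] rpy [-179.87    0.42 -176.38] F [-0.2  0.9 -0.6] op 0.422 q [-0.3   0.33  1.96  0.    0.84 -1.94]
```

View pics/t4.png

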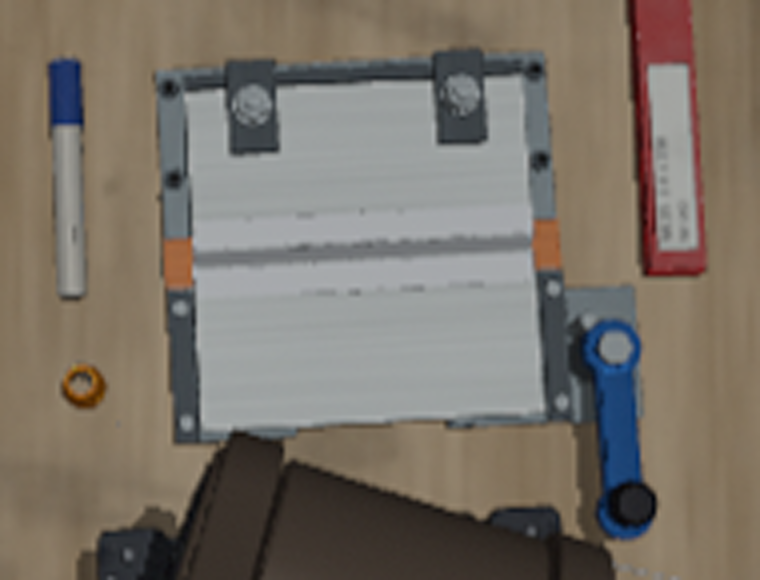

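View pics/s4.png

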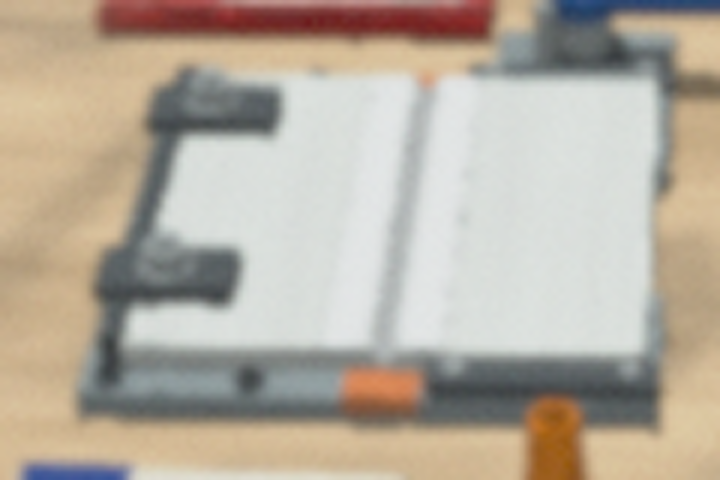

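No orange is left in the joint in either view and the groove is evenly thin from end to end, so the plate is home (also confirmed by the force rise to 22 N). I'll measure its front corners, shut the fingers and go round behind the knob.

```bash
python3 - <<'E'
from h import *
from station import camera
c=camera("top")
for p,z in [((545,414),.022),((203,433),.022),((633,504),.068)]: print((tojig(cast(c,(265+p[0]/4-.375,115+p[1]/4-.375),z))*1000).round(1))
E
python3 -m inch '[{"travel":[-0.1,-0.7,0],"rotation":[0,0,0]},{"travel":[-0.1,-0.7,0],"rotation":[0,0,0]},{"travel":[-0.1,-0.7,0],"rotation":[0,0,0]},{"travel":[-0.1,-0.7,0],"rotation":[0,0,0]},{"travel":[-0.1,-0.7,0],"rotation":[0,0,0]},{"travel":[-0.1,-0.7,0.4],"rotation":[0,0,0]},{"travel":[0,0,0.4],"rotation":[0,0,0]},{"travel":[0,0,0],"rotation":[0,0,0]}]' -1 20
python3 -c "
from h import *
go([-.14,-.165,.038])
"
```

```text
[-90.  -89.3  22. ]
[-90.2  90.2  22. ]
[-139.1 -121.4   68. ]
time_s: 7.45
ee_pos: [0.5102, -0.2879, 0.1275]
tcp_rot: [3.137, -0.005, -3.082]
force: [0.0, 0.3, -0.4]
opening: -0.0
t 7.45 jig mm [-145.6 -163.3  127.5] world [ 0.5102 -0.2879  0.1275] rpy [ 179.75   -0.3  -176.61] F [ 0.   0.3 -0.4] op -0.0 q [-0.63  0.54  1.74  0.    0.87 -2.26]
units [-0.12 -0.04  1.79] yaw err to 183.53 deg 0.14
```

The front edge measures x = -90.0 and -90.2 mm, which is home. Next I descend behind the knob.

```bash
python3 -m inch '[{"travel":[-0.08,-0.02,0.4],"rotation":[0,0,0]},{"travel":[0,0,0.5],"rotation":[0,0,0]},{"travel":[0,0,0.5],"rotation":[0,0,0]},{"travel":[0,0,0.3],"rotation":[0,0,0]},{"travel":[0,0,0],"rotation":[0,0,0]}]'
python3 -c "
from h import *
go([-.14,-.146,.038])
from station import camera
import cv2
c=camera('side'); cv2.imwrite('pics/s5.png',cv2.resize(c['pixels'][120:240,260:440,::-1],None,fx=4,fy=4,interpolation=cv2.INTER_CUBIC))
c=camera('wrist'); cv2.imwrite('pics/w5.png',c['pixels'][:,:,::-1])
"
```

```text
time_s: 7.95
ee_pos: [0.5151, -0.2872, 0.0449]
tcp_rot: [3.139, -0.003, -3.08]
force: [-0.3, 0.9, -0.0]
opening: 0.001
t 7.95 jig mm [-140.7 -162.9   44.9] world [ 0.5151 -0.2872  0.0449] rpy [ 179.85   -0.18 -176.46] F [-0.3  0.9 -0. ] op 0.001 q [-0.62  0.66  1.79  0.    0.69 -2.25]
units [-0.01  0.34  0.14] yaw err to 183.53 deg -0.01
```

View pics/s5.png

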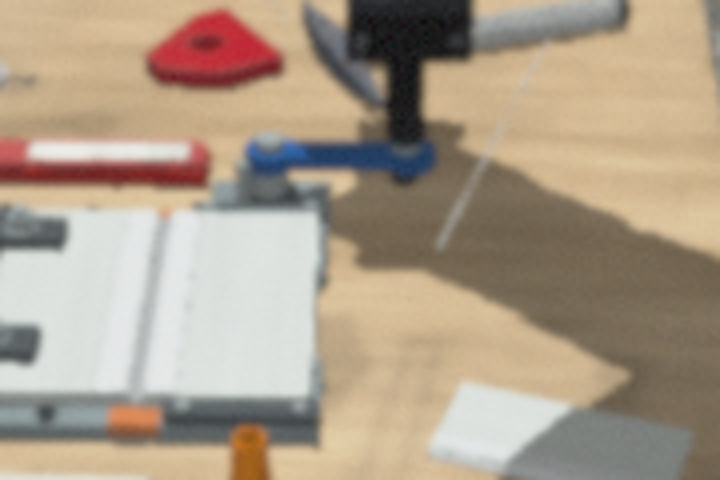

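View pics/w5.png

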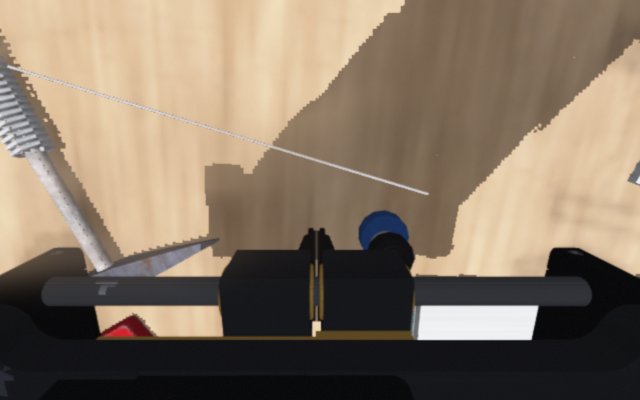

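The fingers are on the outer (-y) side of the knob, level with the bar. I'll compute the arc waypoints.

Run:
```python
import numpy as np
prev=np.array([-140.7,-162.9])
for a in range(90,-1,-10):
    t=np.radians(a);c,s=np.cos(t),np.sin(t);d=12+10*c+12*s
    p=np.array([-60,-122])+80*np.array([-s,c])-d*np.array([c,s]); D=p-prev; prev=p
    print(a,p.round(1),"units tool xy",(np.array([-D[0],D[1]])/50).round(2))
```

```text
90 [-140. -146.] units tool xy [-0.01  0.34]
80 [-143.2 -133.3] units tool xy [0.06 0.25]
70 [-144.3 -119.7] units tool xy [0.02 0.27]
60 [-143.  -105.7] units tool xy [-0.03  0.28]
50 [-139.   -91.7] units tool xy [-0.08  0.28]
40 [-132.4  -78.3] units tool xy [-0.13  0.27]
30 [-123.1  -66. ] units tool xy [-0.19  0.25]
20 [-111.3  -55.5] units tool xy [-0.24  0.21]
10 [-97.5 -47.4] units tool xy [-0.28  0.16]
0 [-82. -42.] units tool xy [-0.31  0.11]
```

```bash
python3 -m inch '[{"travel":[0,0.2,0.1],"rotation":[0,0,0]},{"travel":[0,0.14,0.04],"rotation":[0,0,0]},{"travel":[0.06,0.25,0],"rotation":[0,0,0]},{"travel":[0.02,0.27,0],"rotation":[0,0,0]},{"travel":[0,0,0],"rotation":[0,0,0]}]'
python3 -c "
from h import *
go([-.143,-.1057,.038])
from station import camera
import cv2
c=camera('side'); cv2.imwrite('pics/s6.png',cv2.resize(c['pixels'][120:240,260:440,::-1],None,fx=4,fy=4,interpolation=cv2.INTER_CUBIC))
"
```

```text
time_s: 8.55
ee_pos: [0.509, -0.2433, 0.0402]
tcp_rot: [3.141, -0.0, -3.079]
force: [-0.1, 1.1, 0.1]
opening: 0.007
t 8.55 jig mm [-144.1 -118.6   40.2] world [ 0.509  -0.2433  0.0402] rpy [ 1.7997e+02 -3.0000e-02 -1.7639e+02] F [-0.1  1.1  0.1] op 0.007 q [-0.56  0.64  1.86  0.    0.64 -2.2 ]
units [-0.02  0.26  0.04] yaw err to 183.53 deg -0.08
```

View pics/s6.png

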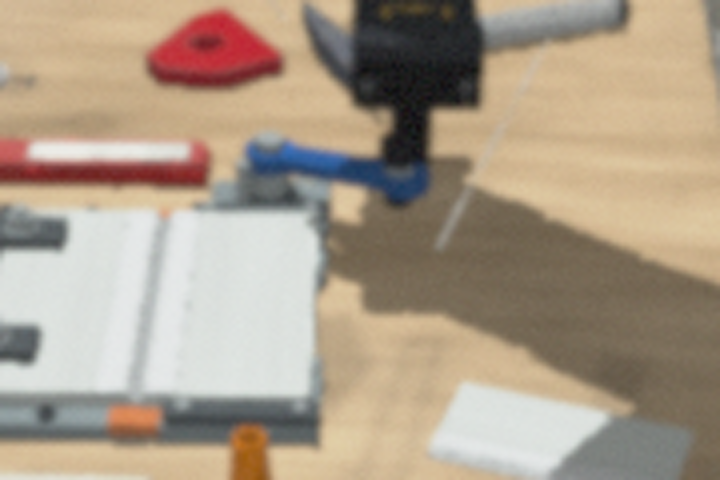

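The arm has swung about 15° and the fingers are still behind the knob. I'll carry on round the arc.

```bash
python3 -m inch '[{"travel":[-0.03,0.26,0.03],"rotation":[0,0,0]},{"travel":[-0.08,0.28,0],"rotation":[0,0,0]},{"travel":[-0.13,0.27,0],"rotation":[0,0,0]},{"travel":[-0.19,0.25,0],"rotation":[0,0,0]},{"travel":[0,0,0],"rotation":[0,0,0]}]'
python3 -c "
from h import *
go([-.1113,-.0555,.038])
from station import camera
import cv2
c=camera('side'); cv2.imwrite('pics/s7.png',cv2.resize(c['pixels'][120:240,260:440,::-1],None,fx=4,fy=4,interpolation=cv2.INTER_CUBIC))
"
```

```text
time_s: 9.1
ee_pos: [0.5284, -0.189, 0.0382]
tcp_rot: [3.141, -0.0, -3.078]
force: [-0.7, -0.4, 0.7]
opening: 0.006
t 9.1 jig mm [-121.4  -65.6   38.2] world [ 0.5284 -0.189   0.0382] rpy [ 1.7996e+02 -3.0000e-02 -1.7635e+02] F [-0.7 -0.4  0.7] op 0.006 q [-0.46  0.64  1.87  0.    0.63 -2.1 ]
units [-0.2   0.2   0.01] yaw err to 183.53 deg -0.12
```

View pics/s7.png

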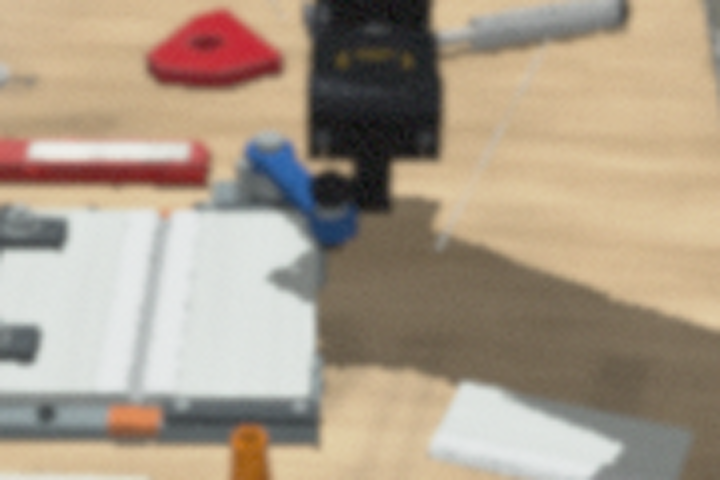

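```bash
python3 -m inch '[{"travel":[-0.2,0.2,0],"rotation":[0,0,0]},{"travel":[-0.28,0.16,0],"rotation":[0,0,0]},{"travel":[-0.2,0.11,0],"rotation":[0,0,0]},{"travel":[-0.1,0,0],"rotation":[0,0,0]},{"travel":[0,0,0],"rotation":[0,0,0]}]'
python3 -c "
from h import *
go([-.080,-.042,.038])
from station import camera
import cv2
c=camera('side'); cv2.imwrite('pics/s8.png',cv2.resize(c['pixels'][120:240,260:440,::-1],None,fx=4,fy=4,interpolation=cv2.INTER_CUBIC))
"
```

```text
time_s: 9.65
ee_pos: [0.5619, -0.1646, 0.038]
tcp_rot: [3.139, -0.009, -3.079]
force: [-20.1, -7.0, 11.7]
opening: 0.005
t 9.65 jig mm [-86.4 -43.4  38. ] world [ 0.5619 -0.1646  0.038 ] rpy [ 179.87   -0.51 -176.39] F [-20.1  -7.   11.7] op 0.005 q [-0.4   0.67  1.8  -0.    0.68 -2.03]
units [-0.13  0.03 -0.  ] yaw err to 183.53 deg -0.08
```

View pics/s8.png

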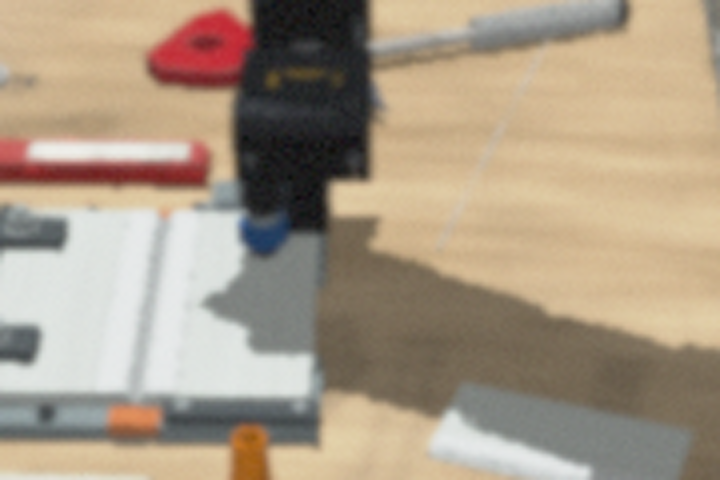

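The force is 20 N with no further motion, so the arm is at its stop. I'll back off and look.

```bash
python3 -m inch '[{"travel":[0.15,0,0],"rotation":[0,0,0]},{"travel":[0.5,0,0],"rotation":[0,0,0]},{"travel":[0.5,0,-0.5],"rotation":[0,0,0]},{"travel":[0.5,0.4,-1],"rotation":[0,0,0]},{"travel":[0.3,0.4,-1],"rotation":[0,0,0]},{"travel":[0,0.4,0],"rotation":[0,0,0]},{"travel":[0,0.4,0],"rotation":[0,0,0]},{"travel":[0,0,0],"rotation":[0,0,0]}]'
python3 -c "
from h import *
go([0,-.105,.09])
from station import camera
import cv2
c=camera('top'); cv2.imwrite('pics/t9.png',cv2.resize(c['pixels'][115:260,265:455,::-1],None,fx=4,fy=4,interpolation=cv2.INTER_CUBIC))
T=lambda x,y,z:(tojig(cast(c,(265+x/4-.375,115+y/4-.375),z))*1000).round(1)
c=camera('side'); cv2.imwrite('pics/s9.png',cv2.resize(c['pixels'][140:260,220:400,::-1],None,fx=4,fy=4,interpolation=cv2.INTER_CUBIC))
"
```

```text
time_s: 10.5
ee_pos: [0.4689, -0.0945, 0.1508]
tcp_rot: [3.141, 0.001, -3.078]
force: [-0.4, 0.3, -0.8]
opening: 0.007
t 10.5 jig mm [-175.    32.4  150.8] world [ 0.4689 -0.0945  0.1508] rpy [ 1.7999e+02  6.0000e-02 -1.7637e+02] F [-0.4  0.3 -0.8] op 0.007 q [-0.34  0.37  1.98  0.    0.79 -1.97]
units [-3.49 -2.75  1.22] yaw err to 183.53 deg -0.1
```

View pics/t9.png

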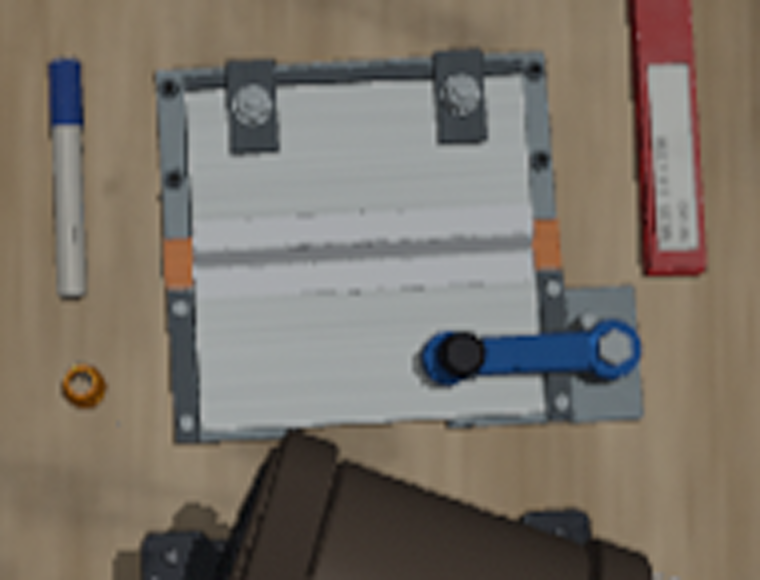

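View pics/s9.png

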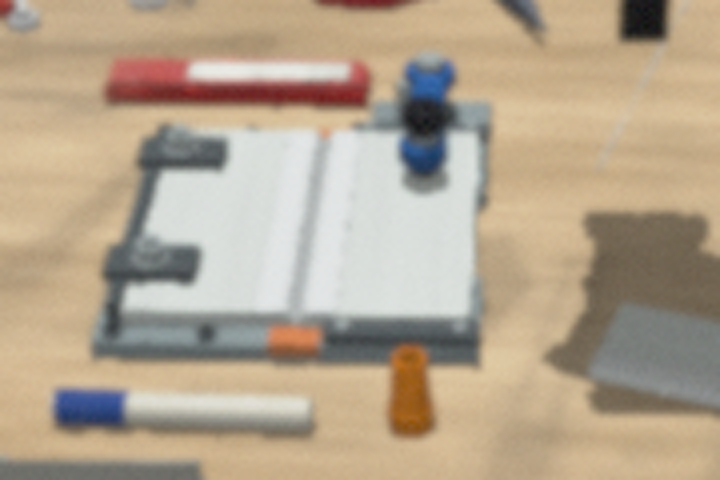

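```bash
python3 -c "
from h import *
from station import camera
c=camera('top')
T=lambda x,y,z:(tojig(cast(c,(265+x/4-.375,115+y/4-.375),z))*1000).round(1)
k=T(461,354,.068);p=T(614,348,.05);print(k,p,'theta',np.arctan2(-(k[0]-p[0]),k[1]-p[1]))
print('groove',T(197,258,.017),T(530,243,.017))
"
```

```text
[-59.5 -40.4  68. ] [ -59.3 -121.7   50. ] theta 0.0024600196378031835
groove [ 2.5 88.2 17. ] [  1.2 -88.6  17. ]
```

The knob is at (-59.5, -40.4) mm, so the hold-down angle is about 0.00. The plate is unchanged. Now over to the start of the seam.

```bash
python3 -m inch '[{"travel":[-0.7,-0.54,0],"rotation":[0,0,0]},{"travel":[-0.7,-0.54,0],"rotation":[0,0,0]},{"travel":[-0.7,-0.54,0],"rotation":[0,0,0]},{"travel":[-0.7,-0.54,0],"rotation":[0,0,0]},{"travel":[-0.7,-0.5,0],"rotation":[0,0,0]},{"travel":[0,0,0.5],"rotation":[0,0,0]},{"travel":[0,0,0.5],"rotation":[0,0,0]},{"travel":[0,0,0],"rotation":[0,0,0]}]'
python3 -c "
from h import *
go([0,-.1,.033])
from station import camera
import cv2
c=camera('side'); cv2.imwrite('pics/s10.png',cv2.resize(c['pixels'][110:260,220:400,::-1],None,fx=4,fy=4,interpolation=cv2.INTER_CUBIC))
"
```

```text
time_s: 11.45
ee_pos: [0.65, -0.2187, 0.0961]
tcp_rot: [3.139, -0.006, -3.081]
force: [0.1, 0.5, 0.1]
opening: 0.007
t 11.45 jig mm [  -1.9 -102.8   96.1] world [ 0.65   -0.2187  0.0961] rpy [ 179.82   -0.33 -176.53] F [0.1 0.5 0.1] op 0.007 q [-0.42  0.7   1.5   0.    0.95 -2.05]
units [-0.04  0.05  1.26] yaw err to 183.53 deg 0.06
```

View pics/s10.png

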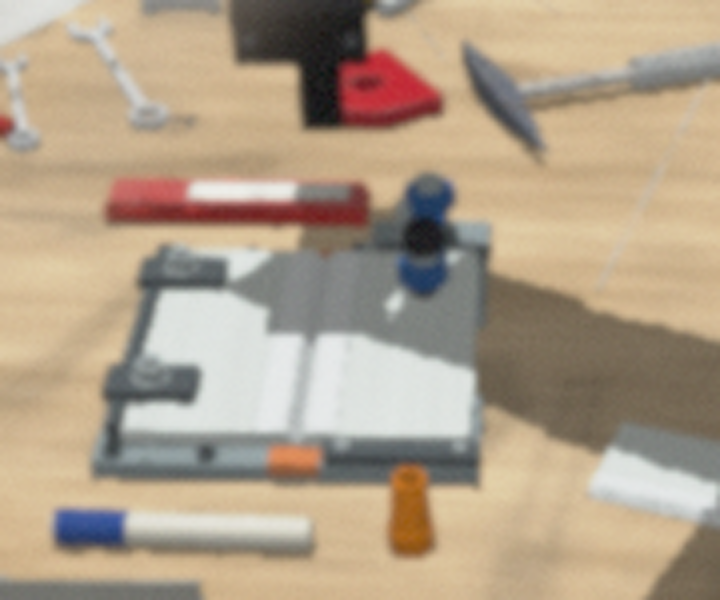

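The fingertips are above the joint's end on the hold-down's side and clear of the straps and box. Descending at y ≈ -100 mm.

```bash
python3 -m inch '[{"travel":[-0.02,0.03,0.4],"rotation":[0,0,0]},{"travel":[0,0,0.4],"rotation":[0,0,0]},{"travel":[0,0,0.3],"rotation":[0,0,0]},{"travel":[0,0,0.1],"rotation":[0,0,0]},{"travel":[0,0,0],"rotation":[0,0,0]},{"travel":[0,0,0],"rotation":[0,0,0]}]'
python3 -c "
from h import *
go([0,-.08,.032])
from station import camera
import cv2
c=camera('side'); cv2.imwrite('pics/s11.png',cv2.resize(c['pixels'][110:260,220:400,::-1],None,fx=4,fy=4,interpolation=cv2.INTER_CUBIC))
"
```

```text
time_s: 12.1
ee_pos: [0.6529, -0.217, 0.0412]
tcp_rot: [-3.141, 0.001, -3.08]
force: [0.7, 0.1, 0.4]
opening: 0.004
t 12.1 jig mm [   1.2 -101.2   41.2] world [ 0.6529 -0.217   0.0412] rpy [-1.7997e+02  7.0000e-02 -1.7648e+02] F [0.7 0.1 0.4] op 0.004 q [-0.42  0.77  1.53  0.    0.84 -2.05]
units [0.02 0.42 0.18] yaw err to 183.53 deg 0.01
```

View pics/s11.png

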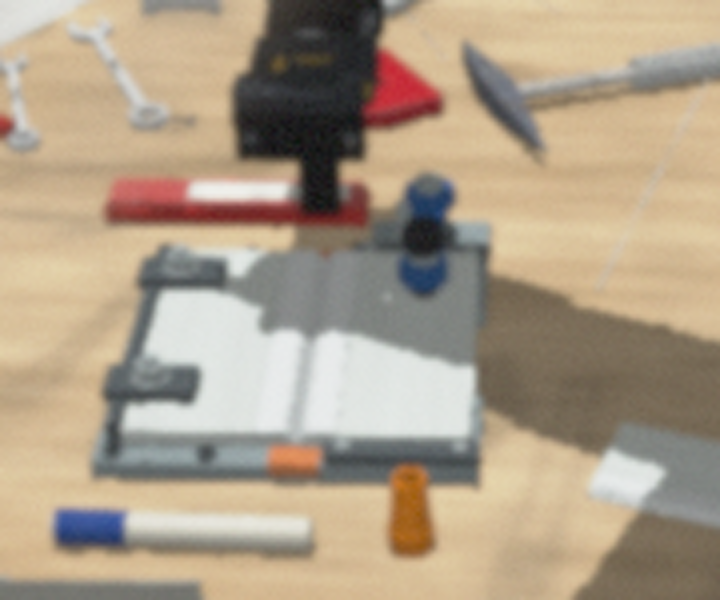

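The tip is over the joint line just outside its end. Now I lower to about 1 cm above the joint and run along it.

```bash
python3 -m inch '[{"travel":[0.01,0,0.1],"rotation":[0,0,0]},{"travel":[0,0.1,0.06],"rotation":[0,0,0]},{"travel":[0,0.1,0],"rotation":[0,0,0]},{"travel":[0,0.1,0],"rotation":[0,0,0]},{"travel":[0,0.1,0],"rotation":[0,0,0]},{"travel":[0,0.1,0],"rotation":[0,0,0]},{"travel":[0,0.1,0],"rotation":[0,0,0]},{"travel":[0,0.1,0],"rotation":[0,0,0]}]'
python3 -c "
from h import *
go([0,0,.032])"
python3 -m inch '[{"travel":[0,0.1,0],"rotation":[0,0,0]},{"travel":[0,0.1,0],"rotation":[0,0,0]},{"travel":[0,0.1,0],"rotation":[0,0,0]},{"travel":[0,0.1,0],"rotation":[0,0,0]},{"travel":[0,0.1,0],"rotation":[0,0,0]},{"travel":[0,0.1,0],"rotation":[0,0,0]},{"travel":[0,0.1,0],"rotation":[0,0,0]},{"travel":[0,0.1,0],"rotation":[0,0,0]}]'
python3 -c "
from h import *
go([0,.09,.032])
from station import camera
import cv2
c=camera('side'); cv2.imwrite('pics/s12.png',cv2.resize(c['pixels'][110:260,220:400,::-1],None,fx=4,fy=4,interpolation=cv2.INTER_CUBIC))
"
```

```text
time_s: 12.95
ee_pos: [0.6498, -0.1813, 0.0323]
tcp_rot: [3.142, 0.0, -3.08]
force: [0.6, 0.3, 0.3]
opening: 0.001
t 12.95 jig mm [  0.3 -65.4  32.3] world [ 0.6498 -0.1813  0.0323] rpy [ 1.8000e+02  1.0000e-02 -1.7647e+02] F [0.6 0.3 0.3] op 0.001 q [-0.37  0.76  1.58  0.    0.8  -2.  ]
units [0.01 1.31 0.01] yaw err to 183.53 deg -0.0
time_s: 13.75
ee_pos: [0.6473, -0.1415, 0.0322]
tcp_rot: [3.142, 0.0, -3.08]
force: [1.3, -0.3, 0.2]
opening: 0.001
t 13.75 jig mm [  0.2 -25.5  32.2] world [ 0.6473 -0.1415  0.0322] rpy [ 180.      0.   -176.47] F [ 1.3 -0.3  0.2] op 0.001 q [-0.31  0.75  1.61  0.    0.78 -1.95]
units [0.   2.31 0.  ] yaw err to 183.53 deg 0.0
```

View pics/s12.png

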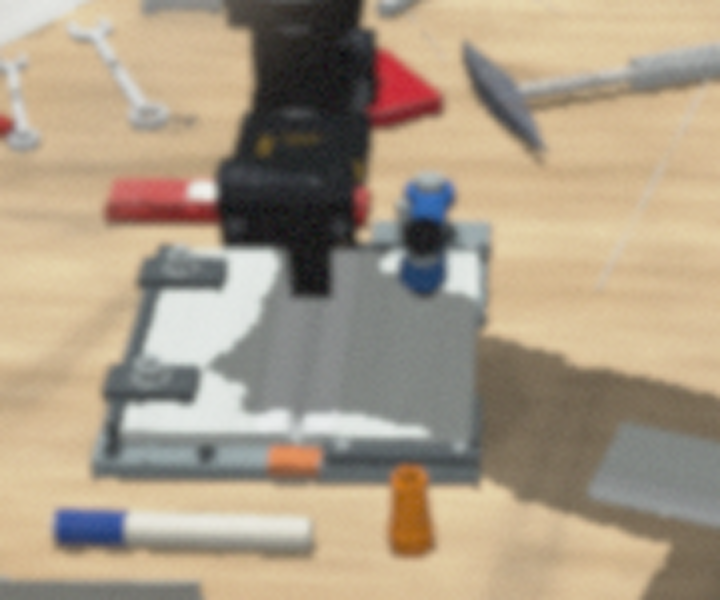

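The tip is at (312,295) in the crop, right over the joint, with no contact. Continuing along the line.

```bash
python3 -m inch '[{"travel":[0,0.1,0],"rotation":[0,0,0]},{"travel":[0,0.1,0],"rotation":[0,0,0]},{"travel":[0,0.1,0],"rotation":[0,0,0]},{"travel":[0,0.1,0],"rotation":[0,0,0]},{"travel":[0,0.1,0],"rotation":[0,0,0]},{"travel":[0,0.1,0],"rotation":[0,0,0]},{"travel":[0,0.1,0],"rotation":[0,0,0]},{"travel":[0,0.1,0],"rotation":[0,0,0]}]'
python3 -m inch '[{"travel":[0,0.1,0],"rotation":[0,0,0]},{"travel":[0,0.1,0],"rotation":[0,0,0]},{"travel":[0,0.1,0],"rotation":[0,0,0]},{"travel":[0,0.1,0],"rotation":[0,0,0]},{"travel":[0,0.1,0],"rotation":[0,0,0]},{"travel":[0,0.1,0],"rotation":[0,0,0]},{"travel":[0,0.1,0],"rotation":[0,0,0]},{"travel":[0,0.1,0],"rotation":[0,0,0]}]'
python3 -c "
from h import *
go([0,.09,.032])"
python3 -m inch '[{"travel":[0,0.1,0],"rotation":[0,0,0]},{"travel":[0,0.1,0],"rotation":[0,0,0]},{"travel":[0,0.1,0],"rotation":[0,0,0]},{"travel":[0,0.1,0],"rotation":[0,0,0]},{"travel":[0,0.1,0],"rotation":[0,0,0]},{"travel":[0,0.1,0],"rotation":[0,0,0]},{"travel":[0,0.1,0],"rotation":[0,0,0]},{"travel":[0,0,0],"rotation":[0,0,0]}]'
python3 -c "
from h import *
go([0,.09,.032])"
```

```text
time_s: 14.6
ee_pos: [0.6448, -0.1015, 0.0322]
tcp_rot: [3.142, 0.0, -3.08]
force: [0.6, 0.1, 0.1]
opening: 0.004
time_s: 15.4
ee_pos: [0.6424, -0.0616, 0.0322]
tcp_rot: [3.142, 0.0, -3.08]
force: [0.3, -0.1, -0.2]
opening: 0.004
t 15.4 jig mm [ 0.2 54.5 32.2] world [ 0.6424 -0.0616  0.0322] rpy [ 180.      0.   -176.47] F [ 0.3 -0.1 -0.2] op 0.004 q [-0.2   0.73  1.66  0.    0.75 -1.83]
units [0.   0.71 0.  ] yaw err to 183.53 deg 0.0
time_s: 16.2
ee_pos: [0.6402, -0.0264, 0.0322]
tcp_rot: [3.141, -0.0, -3.079]
force: [0.7, -0.6, 0.1]
opening: 0.003
t 16.2 jig mm [ 0.2 89.7 32.2] world [ 0.6402 -0.0264  0.0322] rpy [ 179.99   -0.   -176.44] F [ 0.7 -0.6  0.1] op 0.003 q [-0.14  0.73  1.67  0.    0.75 -1.78]
units [0.   0.01 0.  ] yaw err to 183.53 deg -0.03
```

The end of the joint is reached. Now straight up and back toward the robot at height.

```bash
python3 -m inch '[{"travel":[0,0,-0.5],"rotation":[0,0,0]},{"travel":[0,0,-0.9],"rotation":[0,0,0]},{"travel":[0,0,-0.9],"rotation":[0,0,0]},{"travel":[0.6,0,-0.6],"rotation":[0,0,0]},{"travel":[0.8,0,0],"rotation":[0,0,0]},{"travel":[0.8,0,0],"rotation":[0,0,0]},{"travel":[0.8,0,0],"rotation":[0,0,0]},{"travel":[0.6,0,0],"rotation":[0,0,0]}]'
python3 -m inch '[{"travel":[0,0,0],"rotation":[0,0,0]},{"travel":[0,0,0],"rotation":[0,0,0]},{"travel":[0,0,0],"rotation":[0,0,0]}]'
python3 -c "
from h import *
from station import camera
import cv2
s=state()
print(s['qd'].round(3))
c=camera('top'); cv2.imwrite('pics/t13.png',cv2.resize(c['pixels'][115:260,265:455,::-1],None,fx=4,fy=4,interpolation=cv2.INTER_CUBIC))
a=cv2.imread('pics/t4.png').astype(int); b=cv2.imread('pics/t13.png').astype(int)
for n,(x0,x1,y0,y1) in dict(cup=(50,120,350,420),marker=(40,95,50,310),box=(620,715,0,280)).items(): print(n,np.abs(a-b)[y0:y1,x0:x1].mean().round(2))
"
```

```text
time_s: 17.0
ee_pos: [0.4583, -0.0382, 0.1774]
tcp_rot: [3.141, -0.0, -3.08]
force: [-0.3, 0.9, 0.0]
opening: 0.005
time_s: 17.3
ee_pos: [0.4616, -0.0384, 0.1774]
tcp_rot: [-3.141, 0.001, -3.08]
force: [0.7, 0.3, 0.4]
opening: 0.001
t 17.3 jig mm [-178.7   88.8  177.4] world [ 0.4616 -0.0384  0.1774] rpy [-1.7999e+02  6.0000e-02 -1.7648e+02] F [0.7 0.3 0.4] op 0.001 q [-0.23  0.31  1.99  0.    0.84 -1.86]
[ 0.003  0.01  -0.002  0.001  0.001 -0.001]
cup 1.7
marker 1.73
box 1.68
```

View pics/t13.png

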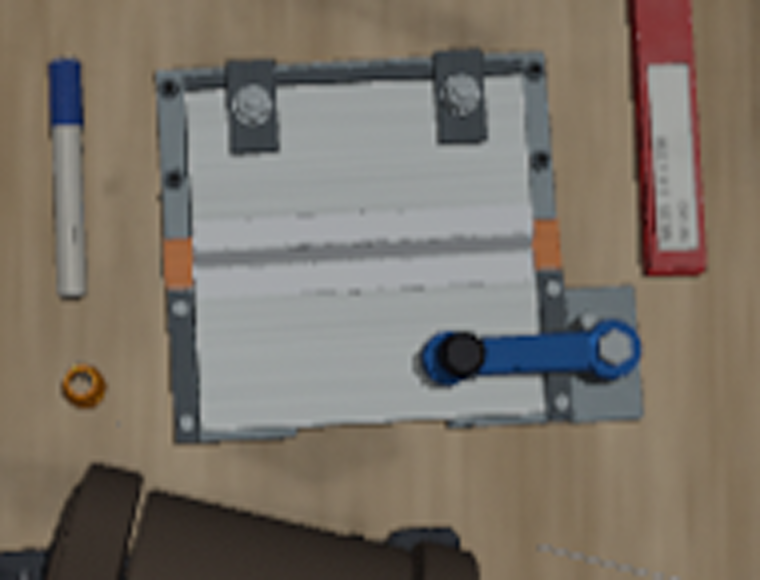

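The plate is home, with its front edge straight and no orange showing in the joint. The hold-down's knob is at (461,354), so it is at its stop, and the cup, marker and box are where they started. The robot is clear and at rest.

```bash
python3 -c "
from station import hand_in
print(hand_in())"
```

```text
the job is handed in; nothing more can be done
None
```

The joint is set up, the dry run is done, and I handed the job in at about 17.3 s of the 67 s allowed; `hand_in()` gives no verdict.

- **Loose plate:** I pushed it home with both fingertips on its plain edge through the notch, until the force rose to about 22 N with no further motion. Its front edge then measured x = -90.0 and -90.2 mm in the jig frame, where home is -90. No gap was visible along the joint.
- **Hold-down:** I swung it round by the outer side of the knob and bar until it stopped at about 20 N. From the top camera its angle is about 0.00 rad.
- **Dry run:** The fingertips went from y = -101 to +90 mm along the joint. At the stops I checked, they were within about 1 mm of the line by the arm's readings. The tips were at z = 32 mm, about 1 cm above the plates, with the grasp point at about 51 mm and no contact force. I then raised the arm and drew it back.
- **Last checks:** The final picture shows the plate home, the hold-down at its stop and the robot clear and at rest. The gas cup, marker and electrode box show no movement.

Two checks disagreed by a few millimetres:

- **Wrist camera:** it placed the plate edge about 5 mm and the knob about 8 mm nearer the robot than the top and side cameras did.
- **Finger contact and groove:** both times the fingers stopped about 3 mm short of where a 20 mm finger should, so either the finger is thicker or the calibration is slightly off. The top view also put the joint groove at x of about +1 to +2.5 mm.

None of this mattered for the plate or hold-down, and it stays well inside the 10 mm allowed for the dry run.

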